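Swing the lay bar home and pin it

ROBOT

A 6-joint arm with a two-finger parallel gripper is mounted at the origin on the work surface. World frame = base frame: x ahead of the robot, y to its left, z up, the work surface at z = 0. Lengths are in m, angles in degrees, forces in N, time in s.
With the tool pointing down it reaches from about 0.3 to 0.75 m from the base axis. Payload 8.5 kg.
Tool frame: the origin (TCP) lies at the very end of the fingers, on their centre line; the grasp point (between the pads) lies 19 mm behind it (env.pinch_z is the distance from the TCP to the grasp point, in m); z points along the fingers, y is the line along which they close (so a half turn about z gives the same grasp; the last joint's range is limited). The gripper opens to 85 mm and grips with 20 to 120 N. Pads are 22 mm wide; open, the fingers measure 114 mm over their backs; the gripper's body (76 mm by 85 mm) begins 54 mm behind the grasp point. The pads swing forward as they close: fully open they stand 13 mm farther back than shut.
Start: joints at [59.055, 21.807, 74.336, -0, 83.858, -12.336], TCP at [0.176, 0.521, 0.231] pointing down, gripper open.
Joint ranges: [-178.18, 178.18], [-50.72, 133.34], [12.68, 142.11], [-81.47, 261.47], [9.98, 163.14], [-165.26, 165.26]. Speed limits (degrees/s): [136.94, 136.94, 180, 180, 180, 180].

INTERFACE

Orientations are given as a 3x3 rotation matrix whose columns are the frame's x, y, z axes.
In Python, from rig import env, viewer gives the robot as it stands.
- The arm moves only by the tool drive_tool, never from a script. Its argument "series" is a list of rows, each a list of 3 entries, a list of its own where there are three numbers: the shift along the tool's x, y, z in m, then the turn about the tool's z in degrees, then the finger opening in m, from 0 to 0.0854. A call has 1 to 20 rows; each row is the pose to reach, as a shift and turn from the pose commanded when the call began, along the tool's axes at that moment; what a row does not reach only later rows make up. A row lasts 1/10 s, in which the tool goes at most 50 mm and 8.59 degrees, less where a joint would pass 70% of its speed; a pose out of reach is approached as far as the arm can. A call with a gripper value outside its range is refused whole. The fingers move at their own pace and stop on an object; "newtons" is the grip in N (left out, the last holds). Time passes only in rows, so rows that repeat a pose let the fingers close. It gives the time, the measured TCP pose, the force, the opening and the grip force at its end, in the units of the state.
- env.observe(): the state, without advancing time (a new reading comes with each control period).
- viewer.get_image(name): name is "scene" or "side" or "wrist"; returns a dict with "img" (384x512x3 uint8, red, green, blue), "depth" (384x512 float32, m along the optical axis (not along the pixel's ray), 0 where there is no reading), "camera_matrix" (3x3 intrinsics, pixels), "distortion" ([k1, k2, p1, p2, k3] as OpenCV has them; the pictures are not rectified), "rvec" (rotation vector, rad) and "tvec" (3), from world to camera coordinates, as OpenCV has them. Camera axes: x right, y down, z forward; pixel columns grow to the right and rows downward; lengths in m; the calibration is good to about 2 mm. A picture is of the moment at which its call begins.
- env.close_job(): hands the job in; it is judged then, once.
The state is a dict: "time_s": time; "q": joint angles; "qvel": joint speeds; "joint_efforts": joint torques, N m; "position": TCP position; "tool_rot": TCP orientation; "ft_force": force on the tool from outside, world axes, zero at the start; "wrist_torque": the same for the moment, N m; "grip_width": finger opening in m; "gripper_force": force on a finger pad.
Only numpy, scipy, OpenCV 4.12 (cv2) and the standard library are available. Lean on these libraries where they do the work, as an engineer would, in place of code of your own. Each camera call takes 0.05 s, during which the arm holds its last target. There are 200 camera calls.

TASK

Get the stencil board ready for the next print: swing the aluminium lay bar round on its pivot until its free end is home against the stop, and press it there with a steady 15 newtons or so for a full second, never more than 25. Then take the keeper pin from its wooden holder and lower it fully into the socket beside the bar so the bar cannot swing back, and let go. Keep the bar flat on the board, do not force the pin, and leave the other things where they are.

Things in the scene. Friction and masses are not known exactly. Their poses are not given: they have to be found in the camera images.
- board: Plywood print board, fixed, 340 x 330 x 24 mm thick (x, y, z of its own frame); a stencil sheet is stuck on it. Origin under its centre. On it, at own (130, -135) mm, stands the steel pivot post of the lay bar, 12 mm thick with a 26 mm cap whose top is 48.5 mm above the table. The board's place and yaw vary.
- bar: Lay bar: loose aluminium bar 385 x 40 x 16 mm, about 0.45 kg, flat on the board, a hole near one end over the pivot post. Origin: pivot axis, bar's underside. Runs along own +y from -25 to +360 mm; sides at own x = -20 and +20 mm. Starts turned 0.3 to 0.63 rad counter-clockwise (from above) from the yaw of the guide; home lies within 0.06 rad of that yaw. Glide pads below: slides with 1 N or so.
- bar_face (a point): Point on the bar's +x side, half-way up (8 mm above its underside), 335 mm from the pivot: the spot that meets the nose of the stop. The stop: a rigid upright aluminium nose on the carriage, 24 mm wide, rounded, reaching 24 mm above the board, on the guide's own x axis.
- stop: Guide of the stop, fixed to the board, same yaw: two aluminium rails along own x, 18 mm high. Between them a dark steel carriage, 50 mm wide, top 23 mm above the table, 1 mm below the board's, is clamped fast anywhere within 18 mm either way: its setting is not measured. Own +x: the way the bar comes home. Origin: on the table under the stop's nose at mid setting. See bar_face, pin_mid.
- pin_mid (a point): Keeper pin, loose, 0.08 kg, half-way up (36 mm above its foot): shank 12 mm thick, 50 mm long, chamfered foot; round grip head 23 mm across spans 14 to 36 mm above this point. Stands in the holder, foot 6 mm above the table. Its socket in the carriage top: round, 14 mm wide, 20 mm deep; centre 47.5 mm before the stop's nose along the guide's -x, so 7.5 mm clear of the bar when home.
- holder: Fixed wooden block 60 x 60 x 30 mm with the pin standing in a 15 mm hole, 24 mm deep, in its middle. Origin under its centre. It stands to the left or the right of the board.
- jar: Paint jar, bystander, 60 mm across, 85 mm high; origin under its centre. It stands on the other side from the holder.
- tape: Roll of tape, bystander, 90 mm across, 24 mm high, lying on the board; origin under its centre.
- tube_board: Paint tube, bystander, about 145 mm long and 34 mm high, lying on the board near its edge; origin under its middle.
- tube_a: Paint tube, bystander, same size, on the table at the left.
- tube_b: Paint tube, bystander, same size, on the table at the left.
- brush: Foam brush, bystander, 190 mm long, on the table at the right far side.
- knife: Spatula, bystander, 200 mm long, on the table at the right.
There are look-alikes about, which are no part of the job. What is meant by the part that bears pin_mid is not yellow, and is the smaller of those in its own colour.

How it is judged:
By the outcome, as a careful person would: the job done as asked, in the order asked, and still so for the second after the job is handed in, with the robot touching nothing.
It also fails if it takes over 72 s, if anything falls off the work surface, if the arm or the gripper's body presses on something with over 40 N, if the wrist force passes 120 N, or if a joint passes its speed limit or range.

## Working session

There is one attempt and no reset: what is moved stays moved. The work goes in short steps, Python scripts to look and compute and a tool call to move; the robot and the scene stay as the last step left them, time stands still between calls to the robot, and variables do not carry over. Pictures are saved under pics/ and viewed, at most 10 in all, crops included, and the job is handed in when it is done.

Besides the shell and the picture viewer there is one more tool, called after "Call:" by a JSON object that holds its "api" and its "payload", one argument or row to a line. drive_tool: Moves the arm, as the interface text tells. Its arguments: {"type":"object","properties":{"series":{"type":"array"},"newtons":{"type":"number"}},"required":["series"]}

```bash
mkdir -p pics; ls
cat > h.py <<'E'
import numpy as np, cv2
from rig import env, viewer
def get(n): return viewer.get_image(n)
def save(im,f): cv2.imwrite('pics/'+f, cv2.cvtColor(im,cv2.COLOR_RGB2BGR))
def ray(d,px,z):
    px=np.array(px,float).reshape(-1,1,2)
    u=cv2.undistortPoints(px,d['camera_matrix'],np.array(d['distortion'])).reshape(-1,2)
    R=cv2.Rodrigues(np.array(d['rvec'],float))[0]; t=np.array(d['tvec'],float).ravel()
    c=-R.T@t; v=np.c_[u,np.ones(len(u))]@R
    return c+v*((z-c[2])/v[:,2])[:,None]
def cloud(d):
    h,w=d['depth'].shape
    g=np.stack(np.meshgrid(np.arange(w),np.arange(h)),-1).reshape(-1,1,2).astype(float)
    u=cv2.undistortPoints(g,d['camera_matrix'],np.array(d['distortion'])).reshape(-1,2)
    R=cv2.Rodrigues(np.array(d['rvec'],float))[0]; t=np.array(d['tvec'],float).ravel()
    z=d['depth'].reshape(-1,1); P=(np.c_[u,np.ones(len(u))]*z-t)@R
    P[z[:,0]==0]=np.nan
    return P.reshape(h,w,3)
def proj(d,P):
    return cv2.projectPoints(np.array(P,float).reshape(-1,1,3),np.array(d['rvec'],float),np.array(d['tvec'],float),d['camera_matrix'],np.array(d['distortion']))[0].reshape(-1,2)
E
python3 - <<'E'
from h import *
import pickle
D={n:get(n) for n in('scene','side','wrist')}
pickle.dump(D,open('d0.pkl','wb'))
save(np.hstack([D['scene']['img']]),'scene0.png'); save(D['side']['img'],'side0.png')
for n,d in D.items():
    R=cv2.Rodrigues(np.array(d['rvec']))[0]; print(n,-R.T@np.array(d['tvec']).ravel(),R[2])
print(env.observe())
E
```

```text
pics
scene [ 1.12588318 -1.02682981  0.92236209] [-0.39031075  0.69694242 -0.60160517]
side [ 0.39045276 -0.91455594  1.00851664] [ 0.13413364  0.68152636 -0.71939557]
wrist [0.11250051 0.54312054 0.37417022] [ 0.24775671 -0.08472453 -0.96511055]
{'time_s': 0.15, 'q': array([ 5.90538380e+01,  2.18341407e+01,  7.43710852e+01,  1.34167300e-03,
        8.38581539e+01, -1.23370394e+01]), 'qvel': array([ 0.01573946, -0.08680334, -0.12638849, -0.03932776, -0.06029855,
       -0.02799292]), 'joint_efforts': array([ 1.76656598e-03, -4.48627281e+01, -2.31342942e+01, -1.93314586e-04,
        3.79267149e-03, -2.68428454e-05]), 'position': array([0.17540758, 0.52105713, 0.23085644]), 'tool_rot': array([[-9.47716733e-01,  3.19112280e-01, -5.88804595e-04],
       [ 3.19112718e-01,  9.47716306e-01, -9.36748767e-04],
       [ 2.59091682e-04, -1.07566752e-03, -9.99999388e-01]]), 'ft_force': array([-0.43762765,  0.67310444,  0.24527949]), 'wrist_torque': array([-0.00522372,  0.05415184, -0.02847038]), 'gripper_force': 0.0, 'grip_width': 0.08535672104493856}
```

View pics/scene0.png

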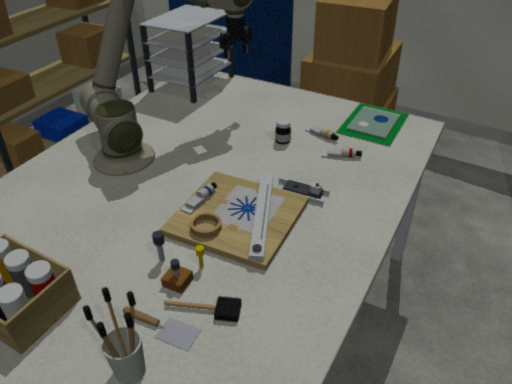

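View pics/side0.png

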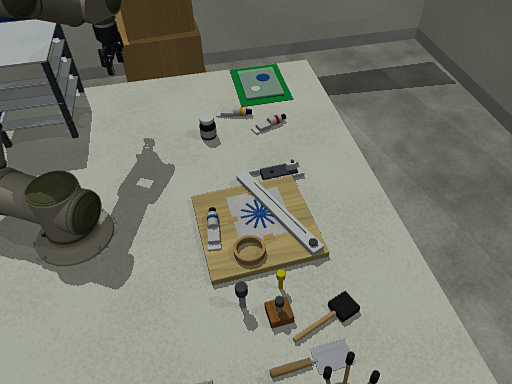

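The scene picture shows the bar's pivot at (257,247), its free end at (266,180) and the guide with its dark carriage at (303,188). There are three pin candidates: dark in the holder (177,270), larger dark (159,245) and yellow (200,256). The smaller dark one, in the holder, fits; I'll confirm it with a crop.

Run:
```python
from h import *
import pickle
D=pickle.load(open('d0.pkl','rb'))
s=D['side']['img']; c=D['scene']['img']
a=cv2.resize(s[255:335,220:320],(400,320),interpolation=cv2.INTER_CUBIC)
b=cv2.resize(s[150:230,225:325],(400,320),interpolation=cv2.INTER_CUBIC)
e=cv2.resize(c[225:295,140:225],(400,280),interpolation=cv2.INTER_CUBIC)
f=cv2.resize(c[165:215,250:340],(400,280),interpolation=cv2.INTER_CUBIC)
save(np.vstack([np.hstack([a,b]),np.hstack([e,f])]),'crop0.png')
P=cloud(D['side'])
for n,(u,v) in dict(cap=(313,242),free=(246,182),pinhead=(280,299),holder=(285,318),dark=(241,288),board=(300,230),carr=(272,171),nose=(293,163),tape=(250,239)).items(): print(n,P[v,u].round(4))
P=cloud(D['scene'])
for n,(u,v) in dict(cap=(257,247),free=(266,182),pinhead=(176,264),dark=(158,237),carr=(300,190),nose=(316,187)).items(): print(n,P[v,u].round(4))
```

```text
cap [ 0.6751 -0.225   0.0506]
free [0.5392 0.0604 0.0437]
pinhead [ 0.5367 -0.395   0.0808]
holder [ 0.5436 -0.4214  0.0316]
dark [ 0.4484 -0.3557  0.1003]
board [ 0.6536 -0.1695  0.0431]
carr [0.6393 0.1195 0.0169]
nose [0.7098 0.1119 0.0452]
tape [ 0.507  -0.164   0.0366]
cap [ 0.6793 -0.2217  0.0457]
free [0.5568 0.0614 0.0396]
pinhead [ 0.5464 -0.4004  0.0756]
dark [ 0.4634 -0.3623  0.0999]
carr [0.6614 0.0967 0.0216]
nose [0.7124 0.1026 0.0476]
```

View pics/crop0.png

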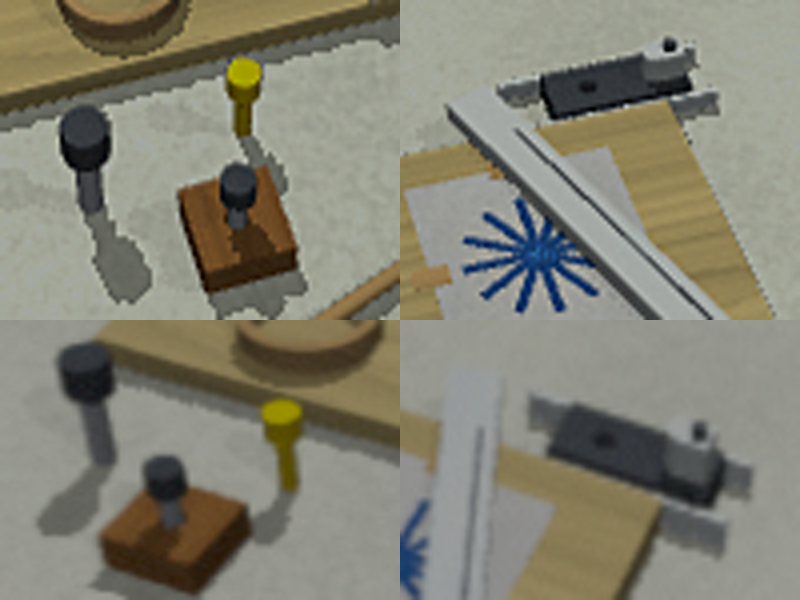

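The crop confirms three things. The holder pin (side 280,297) is dark and smaller than the free-standing dark one (241,290). The socket is at side (272,171.8) and scene (295.9,186). The nose screw is at side (292,161).

Run:
```python
from h import *
import pickle
D=pickle.load(open('d0.pkl','rb'))
S,C=D['side'],D['scene']
print('socket',ray(S,[(272,171.8)],.023),ray(C,[(295.9,186.1)],.023))
print('nose',ray(S,[(292,161)],.048),ray(C,[(250+300/4.444,165+111/5.6)],.048))
print('corners',ray(S,[(292,175.5),(327,258),(212,281),(192,197)],.024))
c=ray(S,[(292,175.5),(327,258),(212,281),(192,197)],.024)[:,:2]
for i in range(4): e=c[(i+1)%4]-c[i]; print(np.linalg.norm(e),np.degrees(np.arctan2(e[1],e[0])))
P=c.mean(0);print('centre',P)
print('cap',ray(S,[(313,242)],.0485),ray(C,[(257,247.3)],.0485))
# pin head top: dark pixels
for n,d,box in(('side',S,(270,288,292,310)),('scene',C,(165,190,255,275))):
    x0,x1,y0,y1=box; im=d['img'][y0:y1,x0:x1].astype(int)
    m=(im.max(2)<85)&(im.max(2)-im.min(2)<25)
    k,l,st,ce=cv2.connectedComponentsWithStats(m.astype(np.uint8)); i=1+np.argmax(st[1:,4])
    print(n,st[i],ce[i]+[x0,y0], ray(d,[ce[i]+[x0,y0]],.067))
print('bar free corners', ray(S,[(225+47/4,150+107/4),(225+100/4,150+85/4)],.040))
```

```text
socket [[0.63689475 0.10931818 0.023     ]] [[0.6416587  0.10788002 0.023     ]]
nose [[0.70828307 0.11943061 0.048     ]] [[0.71224484 0.115056   0.048     ]]
corners [[ 0.69719071  0.07541691  0.024     ]
 [ 0.70428132 -0.26802875  0.024     ]
 [ 0.3814657  -0.27033494  0.024     ]
 [ 0.36159259  0.0529475   0.024     ]]
0.3435188538775633 -88.81726859902923
0.3228238587705001 -179.590687860213
0.32389269346695077 93.51771112459646
0.33634948611887805 3.8304261558131296
centre [ 0.53613258 -0.10249982]
cap [[ 0.67568191 -0.22348554  0.0485    ]] [[ 0.68130452 -0.22524512  0.0485    ]]
side [  5   4   9  14 104] [279.08653846 302.17307692] [[ 0.53451424 -0.39529655  0.067     ]]
scene [  6   4   9  16 104] [174.98076923 265.94230769] [[ 0.54230374 -0.40087178  0.067     ]]
bar free corners [[0.5148965  0.09525149 0.04      ]
 [0.56233975 0.11108022 0.04      ]]
```

Call:
{"api": "drive_tool", "payload": {
  "series": [
    [[-0.438, -0.329, 0], -21, 0],
    [[-0.438, -0.329, 0], -21, 0],
    [[-0.438, -0.329, 0], -21, 0],
    [[-0.438, -0.329, 0], -21, 0],
    [[-0.438, -0.329, 0], -21, 0],
    [[-0.438, -0.329, 0], -21, 0],
    [[-0.438, -0.329, 0], -21, 0],
    [[-0.438, -0.329, 0], -21, 0],
    [[-0.438, -0.329, 0], -21, 0],
    [[-0.438, -0.329, 0], -21, 0],
    [[-0.438, -0.329, 0], -21, 0],
    [[-0.438, -0.329, 0], -21, 0],
    [[-0.438, -0.329, 0], -21, 0],
    [[-0.438, -0.329, 0.05], -21, 0],
    [[-0.438, -0.329, 0.08], -21, 0],
    [[-0.438, -0.329, 0.08], -21, 0],
    [[-0.438, -0.329, 0.08], -21, 0]
  ]
}}

```text
time_s: 1.85
position: [0.4855, 0.0706, 0.1523]
tool_rot: [[-0.999, -0.043, 0.0], [-0.043, 0.999, 0.0], [-0.0, 0.0, -1.0]]
ft_force: [-0.2, 0.1, 0.9]
grip_width: -0.0
gripper_force: 0.0
```

Run:
```python
from h import *
o=env.observe(); print(o['position'],o['tool_rot'].round(3),o['ft_force'],o['q'])
d=get('wrist'); save(d['img'],'w1.png')
print(proj(d,[o['position'],(0.639,.1085,.023),(0.678,-.224,.0485)]))
```

```text
[0.48552098 0.07062929 0.15231695] [[-0.999 -0.043  0.   ]
 [-0.043  0.999  0.   ]
 [-0.     0.    -1.   ]] [-0.19763041  0.11793139  0.85402044] [-5.58352031e+00  2.03861703e+01  9.09830849e+01  8.06445384e-03
  6.86092295e+01 -9.80599268e+01]
[[256.5868927  246.87522941]
 [288.20636096 332.48812927]
 [-33.87548935 358.07315263]]
```

View pics/w1.png

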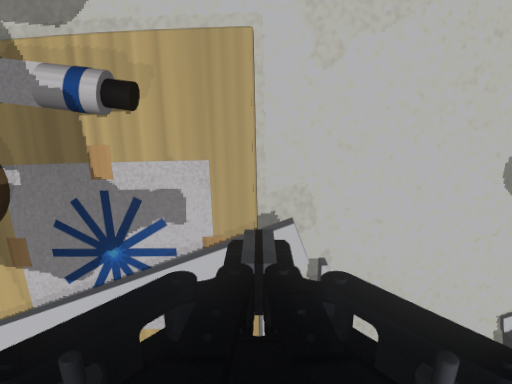

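The wrist view shows the board's left edge from (252,27) to (256,225). The bar's -x top edge runs from (0,320) to the corner at (293,219).

Run:
```python
from h import *
d=get('wrist')
e=ray(d,[(252.5,28),(256.5,222)],.024); v=e[1]-e[0]; print('edge',e,'yaw',np.degrees(np.arctan2(v[1],v[0])))
b=ray(d,[(293,219),(20,313)],.040); v=b[0]-b[1]; print('bar',b,'ang',np.degrees(np.arctan2(-v[0],v[1])))
```

```text
edge [[0.36083899 0.06109182 0.024     ]
 [0.52176429 0.07106607 0.024     ]] yaw 3.546688460868366
bar [[ 0.51170148  0.10167787  0.04      ]
 [ 0.62249186 -0.15683287  0.04      ]] ang 23.198601442965725
```

Call:
{"api": "drive_tool", "payload": {
  "series": [
    [[0, 0, 0.04], -1, 0],
    [[0, 0, 0.08], -1, 0],
    [[0, 0, 0.11], -1, 0],
    [[0, 0, 0.122], -1, 0],
    [[0, 0, 0.122], -1, 0],
    [[-0.006, 0, 0.122], -1, 0],
    [[-0.012, 0.002, 0.122], -1, 0],
    [[-0.018, 0.004, 0.122], -1, 0],
    [[-0.022, 0.006, 0.122], -1, 0],
    [[-0.025, 0.008, 0.122], -1, 0],
    [[-0.028, 0.01, 0.122], -1, 0],
    [[-0.032, 0.012, 0.122], -1, 0],
    [[-0.036, 0.014, 0.122], -1, 0],
    [[-0.041, 0.016, 0.122], -1, 0],
    [[-0.047, 0.018, 0.122], -1, 0],
    [[-0.053, 0.02, 0.122], -1, 0],
    [[-0.059, 0.022, 0.122], -1, 0],
    [[-0.065, 0.024, 0.122], -1, 0],
    [[-0.071, 0.026, 0.122], -1, 0],
    [[-0.077, 0.028, 0.122], -1, 0]
  ]
}}

```text
time_s: 3.95
position: [0.562, 0.101, 0.0293]
tool_rot: [[-0.998, -0.059, 0.0], [-0.059, 0.998, -0.0], [-0.0, -0.0, -1.0]]
ft_force: [-2.1, -1.2, 0.3]
grip_width: 0.0001
gripper_force: 1.1
```

Call:
{"api": "drive_tool", "payload": {
  "series": [
    [[-0.005, 0, 0], 0, 0],
    [[-0.01, 0, 0], 0, 0],
    [[-0.015, 0.001, 0], 0, 0],
    [[-0.02, 0.001, 0], 0, 0],
    [[-0.025, 0.001, 0], 0, 0],
    [[-0.03, 0.002, 0], 0, 0],
    [[-0.035, 0.002, 0], 0, 0],
    [[-0.04, 0.002, 0], 0, 0],
    [[-0.045, 0.003, 0], 0, 0],
    [[-0.049, 0.003, 0], 0, 0],
    [[-0.052, 0.004, 0], 0, 0],
    [[-0.054, 0.004, 0], 0, 0],
    [[-0.055, 0.004, 0], 0, 0]
  ]
}}

```text
time_s: 5.25
position: [0.6162, 0.108, 0.0293]
tool_rot: [[-0.998, -0.059, -0.0], [-0.059, 0.998, -0.0], [0.0, -0.0, -1.0]]
ft_force: [-3.3, -1.5, 0.7]
grip_width: -0.0001
gripper_force: 1.2
```

Run:
```python
from h import *
S=get('side'); C=get('scene')
a=cv2.resize(S['img'][140:240,230:330],(400,400),interpolation=cv2.INTER_CUBIC)
b=cv2.resize(C['img'][150:250,240:340],(400,400),interpolation=cv2.INTER_CUBIC)
save(np.hstack([a,b]),'c2.png')
```

```text
(no output)
```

View pics/c2.png

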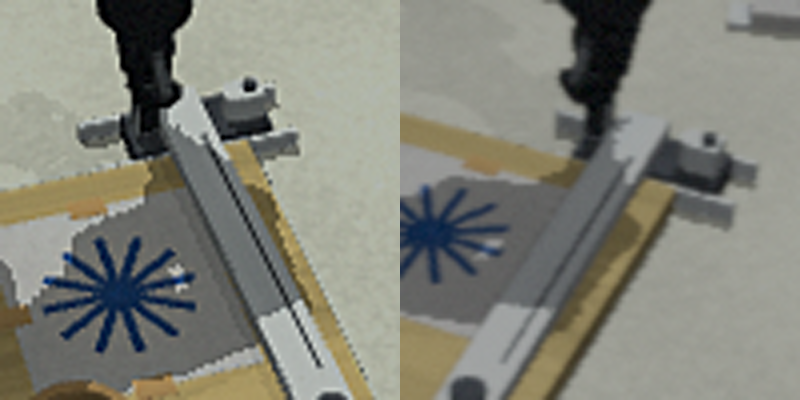

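The bar is about 20 mm short of the nose (left picture, around (250,95)). I'll close most of that, then creep.

Call:
{"api": "drive_tool", "payload": {
  "series": [
    [[-0.003, 0, 0], 0, 0],
    [[-0.006, 0, 0], 0, 0],
    [[-0.009, 0, 0], 0, 0],
    [[-0.011, 0, 0], 0, 0],
    [[-0.012, 0, 0], 0, 0],
    [[-0.013, 0, 0], 0, 0],
    [[-0.014, 0, 0], 0, 0]
  ]
}}

```text
time_s: 6.05
position: [0.6301, 0.1089, 0.0293]
tool_rot: [[-0.998, -0.059, -0.0], [-0.059, 0.998, 0.0], [0.0, 0.0, -1.0]]
ft_force: [-1.5, 1.8, 0.1]
grip_width: 0.0002
gripper_force: 1.0
```

Call:
{"api": "drive_tool", "payload": {
  "series": [
    [[-0.0007, 0, 0], 0, 0],
    [[-0.0014, 0, 0], 0, 0],
    [[-0.002, 0, 0], 0, 0]
  ]
}}

```text
time_s: 6.35
position: [0.6321, 0.109, 0.0293]
tool_rot: [[-0.998, -0.059, 0.0], [-0.059, 0.998, -0.0], [0.0, -0.0, -1.0]]
ft_force: [-2.1, 2.0, 0.9]
grip_width: -0.0002
gripper_force: 0.9
```

Call:
{"api": "drive_tool", "payload": {
  "series": [
    [[-0.0005, 0, 0], 0, 0],
    [[-0.001, 0, 0], 0, 0],
    [[-0.0015, 0, 0], 0, 0]
  ]
}}

```text
time_s: 6.65
position: [0.6331, 0.1091, 0.0293]
tool_rot: [[-0.998, -0.059, -0.001], [-0.059, 0.998, -0.0], [0.001, -0.0, -1.0]]
ft_force: [-5.8, 1.7, 1.7]
grip_width: -0.0002
gripper_force: 2.6
```

Call:
{"api": "drive_tool", "payload": {
  "series": [
    [[-0.0002, 0, 0], 0, 0],
    [[-0.0002, 0, 0], 0, 0]
  ]
}}

```text
time_s: 6.85
position: [0.6331, 0.1091, 0.0293]
tool_rot: [[-0.998, -0.059, -0.002], [-0.059, 0.998, -0.0], [0.002, -0.0, -1.0]]
ft_force: [-5.1, 0.8, 0.7]
grip_width: 0.0003
gripper_force: 2.6
```

Call:
{"api": "drive_tool", "payload": {
  "series": [
    [[-0.0002, 0, 0], 0, 0],
    [[-0.0002, 0, 0], 0, 0]
  ]
}}

```text
time_s: 7.05
position: [0.6331, 0.1091, 0.0292]
tool_rot: [[-0.998, -0.059, -0.002], [-0.059, 0.998, -0.0], [0.002, -0.0, -1.0]]
ft_force: [-5.8, 0.7, 1.6]
grip_width: -0.0003
gripper_force: 3.0
```

Call:
{"api": "drive_tool", "payload": {
  "series": [
    [[-0.0004, 0, 0], 0, 0],
    [[-0.0008, 0, 0], 0, 0],
    [[-0.0008, 0, 0], 0, 0]
  ]
}}

```text
time_s: 7.35
position: [0.6332, 0.1091, 0.0292]
tool_rot: [[-0.998, -0.059, -0.004], [-0.059, 0.998, -0.0], [0.004, -0.0, -1.0]]
ft_force: [-9.1, 0.6, 3.4]
grip_width: 0.0001
gripper_force: 4.7
```

Call:
{"api": "drive_tool", "payload": {
  "series": [
    [[-0.0003, 0, 0], 0, 0],
    [[-0.0006, 0, 0], 0, 0],
    [[-0.0006, 0, 0], 0, 0]
  ]
}}

```text
time_s: 7.65
position: [0.6332, 0.1091, 0.0292]
tool_rot: [[-0.998, -0.059, -0.005], [-0.059, 0.998, -0.0], [0.005, -0.0, -1.0]]
ft_force: [-12.1, -0.0, 4.8]
grip_width: -0.0001
gripper_force: 6.0
```

Call:
{"api": "drive_tool", "payload": {
  "series": [
    [[-0.0004, 0, 0], 0, 0],
    [[-0.0008, 0, 0], 0, 0],
    [[-0.0008, 0, 0], 0, 0]
  ]
}}

```text
time_s: 7.95
position: [0.6333, 0.1092, 0.0292]
tool_rot: [[-0.998, -0.059, -0.007], [-0.059, 0.998, -0.001], [0.007, -0.0, -1.0]]
ft_force: [-15.6, -0.8, 7.5]
grip_width: 0.0002
gripper_force: 7.7
```

Call:
{"api": "drive_tool", "payload": {
  "series": [
    [[0, 0, 0], 0, 0],
    [[0, 0, 0], 0, 0],
    [[0, 0, 0], 0, 0],
    [[0, 0, 0], 0, 0],
    [[0, 0, 0], 0, 0],
    [[0, 0, 0], 0, 0],
    [[0, 0, 0], 0, 0],
    [[0, 0, 0], 0, 0],
    [[0, 0, 0], 0, 0],
    [[0, 0, 0], 0, 0],
    [[0, 0, 0], 0, 0],
    [[0, 0, 0], 0, 0],
    [[0, 0, 0], 0, 0],
    [[0, 0, 0], 0, 0]
  ]
}}

```text
time_s: 9.35
position: [0.6333, 0.1092, 0.0292]
tool_rot: [[-0.998, -0.059, -0.007], [-0.059, 0.998, -0.001], [0.007, -0.0, -1.0]]
ft_force: [-15.1, -1.2, 7.9]
grip_width: -0.0003
gripper_force: 7.7
```

Call:
{"api": "drive_tool", "payload": {
  "series": [
    [[0.002, 0, 0], 0, 0],
    [[0.004, 0, 0], 0, 0],
    [[0.008, 0, 0], 0, 0],
    [[0.02, 0, 0], 0, 0],
    [[0.025, 0, 0], 0, 0],
    [[0.025, 0, -0.03], 0, 0],
    [[0.025, 0, -0.07], 0, 0],
    [[0.025, 0, -0.12], 0, 0],
    [[0, 0, -0.14], 0, 0],
    [[-0.035, 0, -0.14], 0, 0],
    [[-0.035, 0, -0.14], 0, 0],
    [[-0.035, 0, -0.14], 0, 0]
  ]
}}

```text
time_s: 10.55
position: [0.6711, 0.1112, 0.1687]
tool_rot: [[-0.998, -0.059, -0.001], [-0.059, 0.998, -0.0], [0.001, -0.0, -1.0]]
ft_force: [-0.1, -0.0, 0.0]
grip_width: -0.0002
gripper_force: 0.0
```

Run:
```python
from h import *
import pickle
o=env.observe(); print(o['position'],o['ft_force'])
d=get('wrist'); pickle.dump(d,open('w3.pkl','wb'));save(d['img'],'w3.png')
print(proj(d,[(0.6375,.109,.023)]))
```

```text
[0.6711491  0.11123238 0.16865491] [-0.08740398 -0.03118232  0.01615536]
[[257.23114788 143.02576445]]
```

View pics/w3.png

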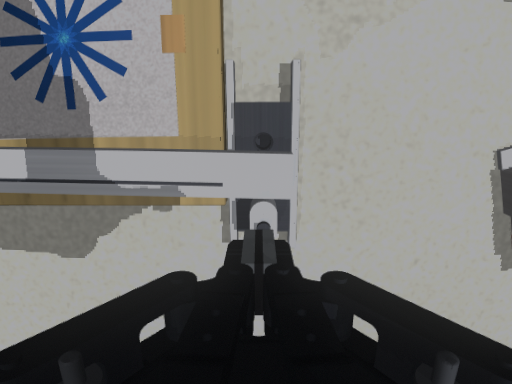

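The wrist view shows the bar home against the nose (263,212), with the socket clear beside it at (263,141).

Run:
```python
from h import *
import pickle
d=pickle.load(open('w3.pkl','rb')); g=cv2.cvtColor(d['img'],cv2.COLOR_RGB2GRAY)
print(g[130:152,250:278:1])
s=g[128:149,250:278]; m=(s<35).astype(np.uint8)
k,l,st,ce=cv2.connectedComponentsWithStats(m); print(st,ce)
for i in range(1,k): print(ray(d,[ce[i]+[250,128]],.023))
# edges: bar -x edge on top, rails
print('bar edge',ray(d,[(0,147.5),(290,152.5)],.040)); e=ray(d,[(232,62),(236,238)],.018); v=e[1]-e[0];print(e,np.degrees(np.arctan2(v[1],v[0])))
e=ray(d,[(300,62),(297,238)],.018); v=e[1]-e[0];print(e,np.degrees(np.arctan2(v[1],v[0])))
```

```text
[[62 64 65 64 63 62 62 63 62 62 61 62 62 63 64 64 64 63 63 63 63 64 64 63
  63 63 64 63]
 [62 64 66 64 62 62 62 63 62 62 60 61 62 63 63 63 62 63 63 63 64 64 63 62
  63 63 64 64]
 [62 63 64 64 62 62 63 63 62 60 56 54 54 52 54 57 61 63 62 63 64 64 62 63
  63 63 64 64]
 [63 64 64 63 63 62 62 62 57 52 48 47 48 49 48 48 48 51 58 62 64 64 63 63
  63 62 64 64]
 [63 64 64 64 63 61 60 55 52 50 47 45 44 46 46 46 46 47 47 54 62 63 63 63
  63 63 63 63]
 [62 63 64 64 62 60 54 53 51 47 43 43 44 45 43 44 44 44 44 47 54 63 64 62
  63 63 64 64]
 [61 62 61 60 58 55 53 53 43 44 43 43 44 44 44 44 45 44 44 44 45 53 63 63
  62 63 63 64]
 [60 61 61 60 56 52 52 55 44 45 43 43 44 45 44 44 44 45 43 43 41 47 59 62
  62 63 62 62]
 [60 60 61 60 54 53 57 58 50 50 43 44 44 45 44 44 44 45 44 43 42 46 53 60
  59 59 60 61]
 [60 61 61 58 54 55 59 59 60 60 43 44 44 44 44 44 44 44 44 43 43 44 46 59
  60 60 60 59]
 [60 61 61 56 54 56 60 59 60 59 43 43 44 44 44 43 44 44 44 42 38 45 46 57
  59 60 61 60]
 [60 61 60 56 54 54 60 59 60 59 43 43 44 44 44 44 44 45 45 43 39 45 47 55
  59 60 60 60]
 [60 60 61 58 55 49 57 60 60 59 
[... 466 characters left out ...]
39 42 44 49 52 59 60
  60 59 60 60]
 [61 61 61 61 61 58 57 56 51 44 40 37 36 36 37 38 39 45 50 45 52 58 61 60
  60 60 60 59]
 [60 61 61 62 61 60 59 55 54 55 49 42 41 40 41 45 46 52 51 53 57 61 61 60
  61 60 60 60]
 [66 66 66 65 65 64 64 58 56 61 61 59 59 58 60 58 57 56 57 60 64 63 63 62
  62 63 62 63]
 [75 76 75 76 76 76 76 75 74 74 74 75 74 73 73 73 73 72 72 72 72 71 71 71
  71 71 71 72]]
[[  0   0  28  21 588]] [[13.5 10. ]]
bar edge [[ 0.65108627 -0.11940911  0.04      ]
 [ 0.64190405  0.13722403  0.04      ]]
[[0.56944135 0.08311983 0.018     ]
 [0.73245639 0.09358734 0.018     ]] 3.674028524484485
[[0.56584695 0.14175646 0.018     ]
 [0.72886593 0.15374975 0.018     ]] 4.207663438573826
```

Call:
{"api": "drive_tool", "payload": {
  "series": [
    [[0.129, -0.5, -0.055], 0, 0.045],
    [[0.129, -0.5, -0.055], 0, 0.045],
    [[0.129, -0.5, -0.055], 0, 0.045],
    [[0.129, -0.5, -0.055], 0, 0.045],
    [[0.129, -0.5, -0.055], 0, 0.045],
    [[0.129, -0.5, -0.055], 0, 0.045],
    [[0.129, -0.5, -0.055], 0, 0.045],
    [[0.129, -0.5, -0.055], 0, 0.045],
    [[0.129, -0.5, -0.055], 0, 0.045],
    [[0.129, -0.5, -0.055], 0, 0.045],
    [[0.129, -0.5, -0.055], 0, 0.045],
    [[0.129, -0.5, -0.055], 0, 0.045],
    [[0.129, -0.5, -0.055], 0, 0.045],
    [[0.129, -0.5, -0.055], 0, 0.045],
    [[0.129, -0.5, -0.055], 0, 0.045]
  ]
}}

```text
time_s: 12.1
position: [0.5723, -0.394, 0.2246]
tool_rot: [[-0.998, -0.061, 0.0], [-0.061, 0.998, 0.0], [-0.0, 0.0, -1.0]]
ft_force: [-0.1, 0.7, -0.4]
grip_width: 0.0449
gripper_force: 0.0
```

Run:
```python
from h import *
import pickle
w=pickle.load(open('w3.pkl','rb')); print('socket',ray(w,[(263.2,140.9)],.023))
o=env.observe(); print(o['position'],o['tool_rot'].round(4),o['ft_force'])
d=get('wrist'); pickle.dump(d,open('w4.pkl','wb'));save(d['img'],'w4.png')
```

```text
socket [[0.63528447 0.11421791 0.023     ]]
[ 0.57227841 -0.39395469  0.22456602] [[-9.981e-01 -6.080e-02  0.000e+00]
 [-6.080e-02  9.981e-01  1.000e-04]
 [-0.000e+00  1.000e-04 -1.000e+00]] [-0.12497226  0.65620577 -0.43855101]
```

View pics/w4.png

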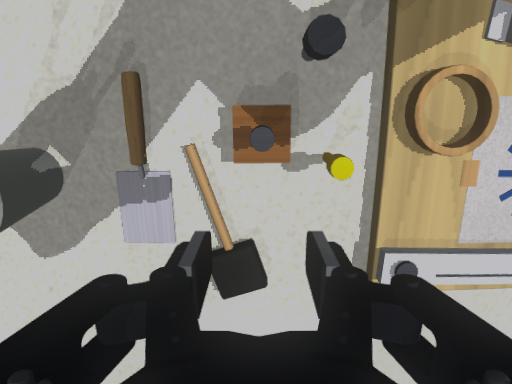

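The wrist view shows the pin head at (262,139) in the holder, at nearly the same image place the socket had. The yellow pin (342,168), brush and knife are clear of the fingers.

Run:
```python
from h import *
import pickle
d=pickle.load(open('w4.pkl','rb')); im=d['img'][115:160,240:288].astype(int)
m=((im.max(2)-im.min(2))<22)&(im.max(2)<100)
k,l,st,ce=cv2.connectedComponentsWithStats(m.astype(np.uint8)); i=1+np.argmax(st[1:,4]); print(st[i],ce[i]+[240,115])
c=cv2.findContours((l==i).astype(np.uint8),0,1)[0][0]; (x,y),r=cv2.minEnclosingCircle(c); print(x+240,y+115,r)
print('\n'.join(''.join('#' if v else '.' for v in row) for row in (l==i)[5:42]))
p=ray(d,[(x+240,y+115)],.078)[0]; print(p)
print('dep',np.nanmedian(cloud(d)[135:143,258:266].reshape(-1,3),0))
y=ray(d,[(342,168)],.075); print('yellow',y, cloud(d)[168,342])
s=np.array([.63528,.11422,.023]); R=env.observe()['tool_rot']; t=env.observe()['position']
print('grasp delta tool',R.T@(p-t), 'socket-pin tool',R.T@(s-p))
```

```text
[ 10  10  25  27 512] [261.75195312 137.859375  ]
261.7222213745117 137.94444465637207 13.058610916137695
................................................
................................................
................................................
................................................
................................................
....................####........................
.................###########....................
...............##############...................
..............################..................
.............##################.................
............####################................
............#####################...............
...........######################...............
...........#######################..............
...........#######################..............
..........########################..............
..........########################..............
..........#########################.............
..........#########################.............
..........#########################.............
..........####
[... 389 characters left out ...]
....###############..................
................#############...................
..................#########.....................
......................#.........................
................................................
................................................
................................................
................................................
................................................
[ 0.53406557 -0.39245093  0.078     ]
dep [ 0.53474584 -0.39238229  0.07864758]
yellow [[ 0.55721954 -0.31609533  0.075     ]] [ 0.55750063 -0.31565094  0.07339315]
grasp delta tool [0.03806083 0.0039879  0.14657619] socket-pin tool [-0.13179582  0.49958862  0.05500784]
```

Run:
```python
from h import *
import pickle
w=pickle.load(open('w3.pkl','rb'));d=pickle.load(open('w4.pkl','rb'))
for n,D,a,b,z in(('sock w',w,(253.5,141),(272.7,141),.023),('sock h',w,(263,131.5),(263,150),.023),('head w',d,(249.7,138),(274.7,138),.078),('head h',d,(262,124.7),(262,151),.078)):
    q=ray(D,[a,b],z); print(n,np.linalg.norm(q[1]-q[0])*1000)
print(d['img'][138,244:282].sum(1)//3)
print(d['img'][118:160,262].sum(1)//3)
```

```text
sock w 17.17886756727836
sock h 16.491041129095713
head w 22.389818985970514
head h 23.426041008861272
[65 65 65 66 64 58 67 72 72 72 72 72 73 72 71 71 71 71 72 71 72 73 72 72
 73 73 73 73 73 72 70 62 63 63 63 63 63 63]
[54 55 56 62 62 61 62 40 52 72 73 73 74 74 73 73 74 75 73 73 72 73 73 72
 71 73 75 72 73 73 73 72 70 75 94 93 93 92 94 92 90 88]
```

Call:
{"api": "drive_tool", "payload": {
  "series": [
    [[0.038, 0.002, 0.04], 0, 0.045],
    [[0.038, 0.002, 0.08], 0, 0.045],
    [[0.038, 0.002, 0.12], 0, 0.045],
    [[0.038, 0.002, 0.15], 0, 0.045],
    [[0.038, 0.002, 0.17], 0, 0.045],
    [[0.038, 0.002, 0.1745], 0, 0.045],
    [[0.038, 0.002, 0.1745], 0, 0.045],
    [[0.038, 0.002, 0.1745], 0, 0.035],
    [[0.038, 0.002, 0.1745], 0, 0.03],
    [[0.038, 0.002, 0.1745], 0, 0.027],
    [[0.038, 0.002, 0.1745], 0, 0.025],
    [[0.038, 0.002, 0.1745], 0, 0.023],
    [[0.038, 0.002, 0.1745], 0, 0.022],
    [[0.038, 0.002, 0.1745], 0, 0.022]
  ],
  "newtons": 20
}}

```text
time_s: 13.55
position: [0.534, -0.3955, 0.0503]
tool_rot: [[-0.998, -0.059, 0.001], [-0.059, 0.998, 0.0], [-0.001, -0.0, -1.0]]
ft_force: [0.2, 3.0, 6.2]
grip_width: 0.0227
gripper_force: 19.1
```

Call:
{"api": "drive_tool", "payload": {
  "series": [
    [[0, 0, 0], 0, 0.028],
    [[0, 0, 0], 0, 0.045],
    [[0, 0, 0], 0, 0.045],
    [[-0.038, 0, -0.04], 0, 0.045],
    [[-0.038, 0, -0.09], 0, 0.045],
    [[-0.038, 0, -0.13], 0, 0.045],
    [[-0.038, 0, -0.165], 0, 0.045],
    [[-0.038, 0, -0.1745], 0, 0.045],
    [[-0.038, 0, -0.1745], 0, 0.045],
    [[-0.038, 0, -0.1745], 0, 0.045],
    [[-0.038, 0, -0.1745], 0, 0.045]
  ]
}}

```text
time_s: 14.65
position: [0.5713, -0.3931, 0.222]
tool_rot: [[-0.998, -0.059, -0.003], [-0.059, 0.998, 0.003], [0.003, 0.003, -1.0]]
ft_force: [-0.5, 0.4, 0.6]
grip_width: 0.0451
gripper_force: 0.0
```

```bash
cat > pin.py <<'E'
from h import *
d=get('wrist'); o=env.observe(); R,t=o['tool_rot'],o['position']; im=d['img'][115:160,235:293].astype(int)
m=((im.max(2)-im.min(2))<22)&(im.max(2)<100)
k,l,st,ce=cv2.connectedComponentsWithStats(m.astype(np.uint8)); i=1+np.argmax(st[1:,4]); print(st[i],ce[i]+[235,115])
p=ray(d,[ce[i]+[235,115]],.078)[0]; print(t,p,'tool',R.T@(p-t))
E
python3 pin.py
python3 - <<'E'
from h import *
import pickle
w=pickle.load(open('w3.pkl','rb')); s=ray(w,[(263.2,141.1)],.023)[0]; t=np.array([.67115,.11123,.16865])
R=np.array([[-.998,-.059,0],[-.059,.998,0],[0,0,-1]]); print(s,R.T@(s-t))
E
```

```text
[ 14  11  26  27 528] [261.38068182 139.40719697]
[ 0.57140951 -0.39318686  0.22229227] [ 0.53374647 -0.39147348  0.078     ] tool [0.03716732 0.00357912 0.14438656]
[0.63546244 0.11422924 0.023     ] [0.03543923 0.0050988  0.14565   ]
```

Call:
{"api": "drive_tool", "payload": {
  "series": [
    [[0, 0, 0], 0, 0.045],
    [[0, 0, 0], 0, 0.045],
    [[0, 0, 0], 0, 0.045]
  ]
}}

```text
time_s: 15.0
position: [0.5717, -0.3934, 0.2241]
tool_rot: [[-0.998, -0.059, -0.0], [-0.059, 0.998, 0.0], [0.0, 0.0, -1.0]]
ft_force: [0.6, 0.4, -0.9]
grip_width: 0.045
gripper_force: 0.0
```

```bash
python3 pin.py; python3 -c "
from h import *
print(env.observe()['tool_rot'].round(4))"
```

```text
[ 15  11  25  26 514] [261.70817121 138.46108949]
[ 0.57172351 -0.3934129   0.22420876] [ 0.53386173 -0.39182334  0.078     ] tool [0.03768838 0.00381183 0.14621251]
[[-9.983e-01 -5.910e-02 -1.000e-04]
 [-5.910e-02  9.983e-01  1.000e-04]
 [ 1.000e-04  1.000e-04 -1.000e+00]]
```

Call:
{"api": "drive_tool", "payload": {
  "series": [
    [[0.0375, 0, 0.04], 0, 0.045],
    [[0.0375, 0, 0.08], 0, 0.045],
    [[0.0375, 0, 0.12], 0, 0.045],
    [[0.0375, 0, 0.15], 0, 0.045],
    [[0.0375, 0, 0.17], 0, 0.045],
    [[0.0375, 0, 0.174], 0, 0.045],
    [[0.0375, 0, 0.174], 0, 0.045],
    [[0.0375, 0, 0.174], 0, 0.045],
    [[0.0375, 0, 0.174], 0, 0.035],
    [[0.0375, 0, 0.174], 0, 0.028],
    [[0.0375, 0, 0.174], 0, 0.025],
    [[0.0375, 0, 0.174], 0, 0.023],
    [[0.0375, 0, 0.174], 0, 0.018],
    [[0.0375, 0, 0.174], 0, 0.018],
    [[0.0375, 0, 0.174], 0, 0.018]
  ],
  "newtons": 30
}}

```text
time_s: 16.55
position: [0.5345, -0.3955, 0.0509]
tool_rot: [[-0.998, -0.059, 0.001], [-0.059, 0.998, -0.0], [-0.001, -0.0, -1.0]]
ft_force: [-0.6, 1.9, 5.2]
grip_width: 0.022
gripper_force: 29.2
```

Call:
{"api": "drive_tool", "payload": {
  "series": [
    [[0, 0, -0.005], 0, 0.018],
    [[0, 0, -0.015], 0, 0.018],
    [[0, 0, -0.03], 0, 0.018],
    [[0, 0, -0.05], 0, 0.018],
    [[0, 0, -0.08], 0, 0.018],
    [[0, 0, -0.11], 0, 0.018],
    [[0, 0, -0.13], 0, 0.018],
    [[0, 0, -0.13], 0, 0.018],
    [[0, 0, -0.13], 0, 0.018],
    [[0, 0, -0.13], 0, 0.018]
  ]
}}

```text
time_s: 17.55
position: [0.5338, -0.3952, 0.1787]
tool_rot: [[-0.998, -0.059, -0.002], [-0.059, 0.998, 0.002], [0.002, 0.002, -1.0]]
ft_force: [0.9, -0.6, 0.5]
grip_width: 0.0221
gripper_force: 29.5
```

Call:
{"api": "drive_tool", "payload": {
  "series": [
    [[-0.131, 0.499, 0], 0, 0.018],
    [[-0.131, 0.499, 0], 0, 0.018],
    [[-0.131, 0.499, 0], 0, 0.018],
    [[-0.131, 0.499, 0], 0, 0.018],
    [[-0.131, 0.499, 0], 0, 0.018],
    [[-0.131, 0.499, 0], 0, 0.018],
    [[-0.131, 0.499, 0], 0, 0.018],
    [[-0.131, 0.499, 0], 0, 0.018],
    [[-0.131, 0.499, 0], 0, 0.018],
    [[-0.131, 0.499, 0], 0, 0.018],
    [[-0.131, 0.499, 0], 0, 0.018],
    [[-0.131, 0.499, 0], 0, 0.018],
    [[-0.131, 0.499, 0], 0, 0.018],
    [[-0.131, 0.499, 0.03], 0, 0.018],
    [[-0.131, 0.499, 0.06], 0, 0.018],
    [[-0.131, 0.499, 0.085], 0, 0.018],
    [[-0.131, 0.499, 0.098], 0, 0.018],
    [[-0.131, 0.499, 0.098], 0, 0.018],
    [[-0.131, 0.499, 0.098], 0, 0.018],
    [[-0.131, 0.499, 0.098], 0, 0.018]
  ]
}}

```text
time_s: 19.55
position: [0.6363, 0.1099, 0.0839]
tool_rot: [[-0.998, -0.059, 0.003], [-0.059, 0.998, -0.0], [-0.003, -0.0, -1.0]]
ft_force: [-0.4, 0.7, -0.0]
grip_width: 0.0219
gripper_force: 29.6
```

Run:
```python
from h import *
o=env.observe(); print(o['position'],o['ft_force'],o['tool_rot'].round(3))
S=get('side'); W=get('wrist'); C=get('scene')
a=cv2.resize(S['img'][120:200,240:320],(400,400),interpolation=cv2.INTER_CUBIC)
b=cv2.resize(C['img'][140:220,260:340],(400,400),interpolation=cv2.INTER_CUBIC)
save(np.hstack([a,b]),'c5.png'); save(W['img'],'w5.png')
```

```text
[0.63628449 0.10989656 0.08386876] [-0.38099126  0.74358726 -0.03398056] [[-0.998 -0.059  0.003]
 [-0.059  0.998 -0.   ]
 [-0.003 -0.    -1.   ]]
```

View pics/c5.png

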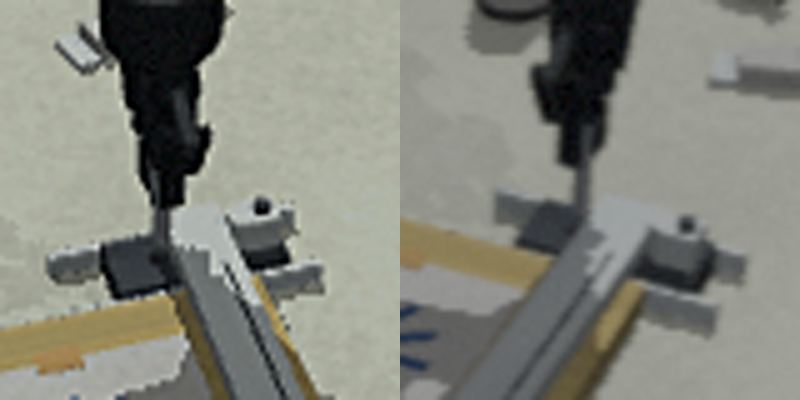

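The pin hangs over the carriage beside the bar (left crop 160,250, right crop 583,195). The bar is still against the nose. Next is lowering by feel.

Call:
{"api": "drive_tool", "payload": {
  "series": [
    [[0, 0, 0.003], 0, 0.018],
    [[0, 0, 0.006], 0, 0.018],
    [[0, 0, 0.009], 0, 0.018],
    [[0, 0, 0.011], 0, 0.018],
    [[0, 0, 0.012], 0, 0.018],
    [[0, 0, 0.012], 0, 0.018],
    [[0, 0, 0.012], 0, 0.018]
  ]
}}

```text
time_s: 20.4
position: [0.6356, 0.1102, 0.0704]
tool_rot: [[-0.998, -0.059, 0.0], [-0.059, 0.998, -0.0], [-0.0, -0.0, -1.0]]
ft_force: [-0.4, 0.1, 0.0]
grip_width: 0.0218
gripper_force: 29.6
```

Call:
{"api": "drive_tool", "payload": {
  "series": [
    [[0, 0, 0.001], 0, 0.018],
    [[0, 0, 0.002], 0, 0.018],
    [[0, 0, 0.003], 0, 0.018],
    [[0, 0, 0.003], 0, 0.018]
  ]
}}

```text
time_s: 20.8
position: [0.6355, 0.1103, 0.0671]
tool_rot: [[-0.998, -0.059, -0.0], [-0.059, 0.998, -0.0], [0.0, 0.0, -1.0]]
ft_force: [0.4, 0.9, -0.8]
grip_width: 0.022
gripper_force: 29.6
```

Call:
{"api": "drive_tool", "payload": {
  "series": [
    [[0, 0, 0.001], 0, 0.018],
    [[0, 0, 0.002], 0, 0.018],
    [[0, 0, 0.002], 0, 0.018]
  ]
}}

```text
time_s: 21.1
position: [0.6355, 0.1103, 0.0652]
tool_rot: [[-0.998, -0.059, -0.0], [-0.059, 0.998, 0.0], [0.0, 0.0, -1.0]]
ft_force: [-0.5, 0.9, -1.0]
grip_width: 0.0218
gripper_force: 29.6
```

Call:
{"api": "drive_tool", "payload": {
  "series": [
    [[0, 0, 0.001], 0, 0.018],
    [[0, 0, 0.002], 0, 0.018],
    [[0, 0, 0.002], 0, 0.018]
  ]
}}

```text
time_s: 21.4
position: [0.6355, 0.1103, 0.0632]
tool_rot: [[-0.998, -0.059, -0.0], [-0.059, 0.998, 0.0], [0.0, 0.0, -1.0]]
ft_force: [0.4, 1.6, -1.6]
grip_width: 0.022
gripper_force: 29.6
```

Call:
{"api": "drive_tool", "payload": {
  "series": [
    [[0, 0.0003, 0.001], 0, 0.018],
    [[0, 0.0003, 0.002], 0, 0.018],
    [[0, 0.0003, 0.003], 0, 0.018],
    [[0, 0.0003, 0.003], 0, 0.018]
  ]
}}

```text
time_s: 21.8
position: [0.6355, 0.1105, 0.0601]
tool_rot: [[-0.998, -0.059, -0.0], [-0.059, 0.998, -0.0], [0.0, -0.0, -1.0]]
ft_force: [0.4, 1.1, -0.0]
grip_width: 0.0219
gripper_force: 29.6
```

Call:
{"api": "drive_tool", "payload": {
  "series": [
    [[0, 0, 0.001], 0, 0.018],
    [[0, 0, 0.002], 0, 0.018],
    [[0, 0, 0.003], 0, 0.018],
    [[0, 0, 0.003], 0, 0.018]
  ]
}}

```text
time_s: 22.2
position: [0.6355, 0.1105, 0.0571]
tool_rot: [[-0.998, -0.059, -0.0], [-0.059, 0.998, 0.0], [0.0, 0.0, -1.0]]
ft_force: [0.7, 0.0, -0.8]
grip_width: 0.0223
gripper_force: 29.6
```

Call:
{"api": "drive_tool", "payload": {
  "series": [
    [[0, 0, 0.001], 0, 0.018],
    [[0, 0, 0.002], 0, 0.018],
    [[0, 0, 0.003], 0, 0.018],
    [[0, 0, 0.004], 0, 0.018],
    [[0, 0, 0.005], 0, 0.018],
    [[0, 0, 0.006], 0, 0.018],
    [[0, 0, 0.007], 0, 0.018],
    [[0, 0, 0.007], 0, 0.018]
  ]
}}

```text
time_s: 23.0
position: [0.6355, 0.1106, 0.0502]
tool_rot: [[-0.998, -0.059, -0.0], [-0.059, 0.998, 0.0], [0.0, 0.0, -1.0]]
ft_force: [0.0, 1.5, -0.9]
grip_width: 0.0219
gripper_force: 29.6
```

Call:
{"api": "drive_tool", "payload": {
  "series": [
    [[0, 0, 0.0005], 0, 0.018],
    [[0, 0, 0.001], 0, 0.018],
    [[0, 0, 0.0015], 0, 0.018],
    [[0, 0, 0.0015], 0, 0.018]
  ]
}}

```text
time_s: 23.4
position: [0.6356, 0.1106, 0.0488]
tool_rot: [[-0.998, -0.059, 0.0], [-0.059, 0.998, 0.0], [-0.0, 0.0, -1.0]]
ft_force: [-0.1, 1.1, 0.3]
grip_width: 0.022
gripper_force: 29.7
```

Call:
{"api": "drive_tool", "payload": {
  "series": [
    [[0, 0, 0.0004], 0, 0.018],
    [[0, 0, 0.0008], 0, 0.018],
    [[0, 0, 0.0008], 0, 0.018]
  ]
}}

```text
time_s: 23.7
position: [0.6356, 0.1106, 0.048]
tool_rot: [[-0.998, -0.059, 0.0], [-0.059, 0.998, 0.0], [-0.0, 0.0, -1.0]]
ft_force: [0.1, 2.3, 0.6]
grip_width: 0.0221
gripper_force: 29.8
```

Call:
{"api": "drive_tool", "payload": {
  "series": [
    [[0, 0, 0.0004], 0, 0.018],
    [[0, 0, 0.0008], 0, 0.018],
    [[0, 0, 0.0008], 0, 0.018]
  ]
}}

```text
time_s: 24.0
position: [0.6358, 0.1106, 0.0478]
tool_rot: [[-0.998, -0.059, 0.001], [-0.059, 0.998, 0.0], [-0.001, -0.0, -1.0]]
ft_force: [0.0, 2.4, 4.6]
grip_width: 0.0221
gripper_force: 30.2
```

Bottomed out at the expected depth (+4.6 N). Releasing.

Call:
{"api": "drive_tool", "payload": {
  "series": [
    [[0, 0.0002, -0.0005], 0, 0.022],
    [[0, 0.0003, -0.0005], 0, 0.025],
    [[0, 0.0003, -0.0005], 0, 0.03],
    [[0, 0.0003, -0.0005], 0, 0.038],
    [[0, 0.0003, -0.0005], 0, 0.04],
    [[0, 0.0003, -0.0005], 0, 0.04],
    [[0, 0, -0.01], 0, 0.04],
    [[0, 0, -0.03], 0, 0.04],
    [[0, 0, -0.06], 0, 0.04],
    [[0, 0, -0.1], 0, 0.04],
    [[-0.035, 0, -0.12], 0, 0.04],
    [[-0.035, 0, -0.12], 0, 0.04],
    [[-0.035, 0, -0.12], 0, 0.04],
    [[-0.035, 0, -0.12], 0, 0.04]
  ]
}}

```text
time_s: 25.4
position: [0.6695, 0.1127, 0.1663]
tool_rot: [[-0.998, -0.059, -0.003], [-0.059, 0.998, 0.0], [0.003, 0.0, -1.0]]
ft_force: [0.1, -0.1, 0.1]
grip_width: 0.04
gripper_force: 0.0
```

Run:
```python
from h import *
S=get('side'); W=get('wrist'); C=get('scene')
a=cv2.resize(S['img'][120:200,240:320],(400,400),interpolation=cv2.INTER_CUBIC)
b=cv2.resize(W['img'][60:260,160:360],(400,400),interpolation=cv2.INTER_CUBIC)
save(np.hstack([a,b]),'c6.png')
P=cloud(W); w=P[100:160,235:290].reshape(-1,3); h=w[w[:,2]>.06]; print(len(h),np.median(h,0),np.percentile(h[:,2],[10,90]), env.observe()['ft_force'])
```

```text
623 [0.63356853 0.11343568 0.07566844] [0.07449281 0.07651137] [-0.06147194 -0.63800283 -0.00704453]
```

View pics/c6.png

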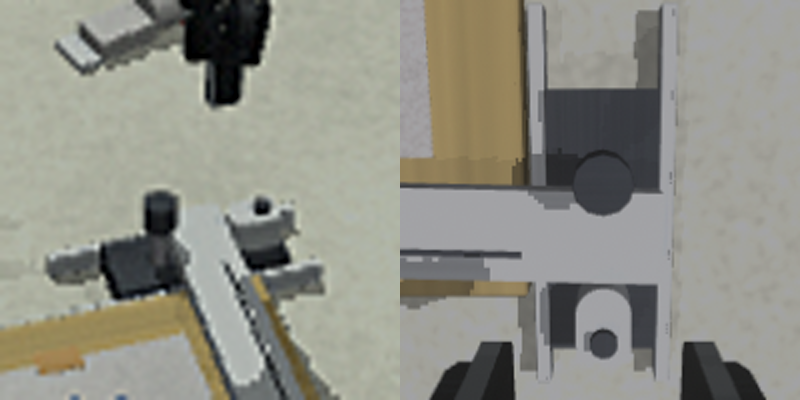

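The picture shows the pin upright in the socket (right crop 603,183). Its head top reads 75.6 mm against 75 expected, and this camera read 0.6 mm high at the holder too, so the pin is fully in. The bar is home against the nose and the gripper is clear.

```bash
python3 -c "
from rig import env
print(env.close_job())"
```

```text
the job is handed in; nothing more can be done
None
```

The bar is home against the stop after being pressed at about 15 N for over a second, the keeper pin is fully down in its socket and released, and the job was handed in at about 25 s.

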